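# Seat a spot tile in the row guide and index the guide to the next row

## Task

Push the white spot tile across the worktop into the corner of the row guide, until its long edge is flush against the rail and its far short edge against the end stop. Then pull the black knob up to lift the index pin out of its hole, slide the guide one hole along the rail, away from the end stop, and let the pin drop fully home in that hole. Finish while holding the knob between the fingers with the pin kept fully home (do not let go), and do not knock over any dropper bottle.

Things in the scene. Friction and masses are not known exactly. Their poses are not given: they have to be found in the camera images.
- spot_tile: white glazed spot tile with rows of coloured drops, a loose flat plate 116 (x) x 196 (y) x 14 mm, 0.19 kg; origin at the centre of its underside, y along its long side. Too wide to grip across: push it along the worktop by its upright edges (solid from 0 to 13 mm high)
- row_guide: grey anodised aluminium row guide, fixed to the worktop: a rail 230 x 44 mm along its x (x -118 to +112 mm, y 0 to +44 mm), 16 mm high, end plates 38 mm high; its face at y = 0 is the fence for the tile's long edge. +x runs towards the end stop, +y away from the tile. Two low lugs, 15 mm high, reach to y = +71 mm. Origin on the worktop, under the middle of the fence
- nest (a point): point on the worktop where the centre of the tile's underside lies when the tile is in the corner, long edge against the rail and short edge against the end stop (at x = 0, y = -58 mm of row_guide)
- pull_knob: round black knob with a red dot on top, 26 mm in diameter, 23 mm high, on the guide's carriage; origin at its centre, 73 mm above the worktop with the pin home; z up. Under it: a steel barrel 18 mm in diameter (top 14 mm below the knob's centre), a collar 23 mm in diameter (26 mm below), the black carriage block, 40 x 46 mm (top 31 mm below)
- index_pin (a joint): spring index pin fixed to the knob: 0 = fully home (down), 0.010 m = pulled right up. Its 8 mm round-nosed tip goes 7 mm deep into the 10.5 mm hole, so it is clear from 0.007 m. The spring pushes down with 5 N at 0, 9.5 N at 0.010. Between holes the pin rides on the rail strip
- guide_slide (a joint): travel of the carriage along the rail, m: about 0 in the hole where it stands, growing towards row_guide -x (away from the end stop); the next hole is at 0.0225. Slides with about 2.5 N with the pin out; locked while the pin is in a hole
- end_stop (a point): middle of the end stop's face: a bar 14 mm thick, 16 mm high, standing out 102 mm from the rail along row_guide -y, face at x = +98 mm; the tile's far short edge goes against it
- strip_end (a point): free end of the blue clear drip strip, 25 mm wide, that the carriage carries over the tile, 111 mm out from the rail's face; it hangs from 25 to 32 mm above the worktop, clear of the tile (point at its mid height)
- hole_next (a point): centre of the mouth of the next index hole, on the rail strip's top face 24 mm above the worktop; the knob's axis must stand over it
- bottle_red: small dropper bottle with red collar, 22 mm in diameter, 77 mm high, loose, standing on the worktop beyond the rail; origin at the centre of its underside, z up
- bottle_blue: the same with blue collar
- bottle_yellow: the same with yellow collar

How it is judged:
By the outcome, as a careful person would: the job done as asked, in the order asked, and still so for the second after the job is handed in, while the arm keeps its last pose, push and grip.
It also fails if it takes over 48 s, if anything falls off the work surface, if the arm or the gripper's body presses on something with over 40 N, if the wrist force passes 120 N, or if a joint passes its speed limit or range.

## Robot

A 6-joint arm with a two-finger parallel gripper is mounted at the origin on a cart in front of the work surface, level with it; the furniture and walls round the work are solid. World frame = base frame: x ahead of the robot, y to its left, z up, the work surface at z = 0. Lengths are in m, angles in rad, forces in N, time in s.
With the tool pointing down it reaches from about 0.3 to 0.875 m from the base axis. Payload 6.4 kg.
Tool frame: the origin (TCP) lies midway between the tips of the shut fingers; the grasp point (between the pads) lies 19 mm behind it; z points along the fingers, y is the line along which they close (so a half turn about z gives the same grasp; the last joint's range is limited). The gripper opens to 88 mm and grips with 3 to 60 N. Pads are 18 mm wide; open, the fingers measure 123 mm over their backs; the gripper's body (75 mm by 187 mm) begins 45 mm behind the grasp point.
Start: joints at [1.044, 0.181, 1.607, -0, 1.354, -0.206], TCP at [0.181, 0.546, 0.239] pointing down, gripper open.
Joint ranges: [-2.99, 2.99], [-0.89, 2.07], [0.3, 2.58], [-1.14, 4.28], [0, 2.63], [-3.12, 3.12]. Speed limits (rad/s): [2.57, 2.57, 3.01, 3.14, 3.14, 3.14].

## Interface

Orientations are given as [roll, pitch, yaw] about the fixed x, y, z axes, in that order (R = Rz(yaw) Ry(pitch) Rx(roll)).
In Python, from bench import telemetry, optics, workorder gives the robot as it stands.
- The arm moves only by the shell command python3 -m inch 'ROWS' [FORCE]. ROWS is JSON, a list of rows, each an object of numbers: "dx", "dy", "dz": the shift along the tool's x, y, z in units of 0.06 m (1.0 is 0.06 m); "wx", "wy", "wz": the turn, a rotation vector about the tool's x, y, z in units of 360 degrees (1.0 is 360 degrees); "claw": the opening, from 0 (shut) to 1 (fully open). A call has exactly 5 rows; each row shifts and turns the commanded pose from where the row before left it, along the tool's axes as they then stand; what a row does not reach is not made up. A row lasts 1/8 s, in which the tool goes at most 62.5 mm and 10.7 degrees, less where a joint would pass 70% of its speed; a pose out of reach is approached as far as the arm can. A call with a number of a shift or a turn outside -1 to 1 is refused whole. A call with a gripper value outside its range is refused whole. The fingers move at their own pace and stop on an object; FORCE is the grip in N (left out, the last holds). Time passes only in rows, so rows that do not move let the fingers close, or fill a call up. It gives the time, the measured TCP pose, the force, the opening and the grip force at its end, in the units of the state.
- telemetry.get_state(): the state, without advancing time (a new reading comes with each control period).
- optics.camera(name): name is "side" or "top"; returns a dict with "pixels" (420x560x3 uint8, blue, green, red), "fx", "fy", "cx", "cy" (pixels), "k1" (the pictures are not rectified: a ray, as slopes to the right and down, at radius r is drawn at 1 + k1 r^2 times it, then the intrinsics apply), "R" (3x3) and "t" (3): a world point X has camera coordinates R X + t. Camera axes: x right, y down, z forward; pixel columns grow to the right and rows downward; lengths in m; the calibration is good to about 2 mm. A picture is of the moment at which its call begins. There is no depth.
- workorder.sign_off(): hands the job in; it is judged then, once.
The state is a dict: "clock": time; "joint_positions": joint angles; "qvel": joint speeds; "joint_torque": joint torques, N m; "eef_pos": TCP position; "eef_rot": TCP orientation; "wrist_force": force on the tool from outside, world axes, zero at the start; "torque": the same for the moment, N m; "grip_width": opening from 0.0 (shut) to 1.0 (fully open); "finger_force": force on a finger pad.
Only numpy, scipy, OpenCV 4.12 (cv2) and the standard library are available. Lean on these libraries where they do the work, as an engineer would, in place of code of your own. Each camera call takes 0.05 s, during which the arm holds its last target. There are 200 camera calls.

## Working session

There is one attempt and no reset: what is moved stays moved. The work goes in short steps, Python scripts to look and compute and a shell command to move; the robot and the scene stay as the last step left them, time stands still between calls to the robot, and variables do not carry over. Pictures are saved under pics/ and viewed, at most 10 in all, crops included, and the job is handed in when it is done.

```bash
ls; mkdir -p pics; python3 - <<'E'
from bench import telemetry, optics
import cv2,numpy as np,pickle
s=telemetry.get_state(); print(s)
d={}
for n in ["side","top"]:
    c=optics.camera(n); d[n]=c; cv2.imwrite(f"pics/{n}0.png",c["pixels"]); print(n,c["fx"],c["fy"],c["cx"],c["cy"],c["k1"],c["R"],c["t"])
pickle.dump(d,open("c0.pkl","wb"))
E
```

```text
pics
{'clock': 0.0, 'joint_positions': array([ 1.04372215e+00,  1.81521682e-01,  1.60794262e+00, -1.33055181e-05,
        1.35382947e+00, -2.06299548e-01]), 'qvel': array([-1.62858024e-05, -4.64476893e-04, -5.03429650e-04,  3.32484968e-04,
       -5.93520562e-04,  1.00361255e-04]), 'joint_torque': array([-7.23820667e-04, -4.33883142e+01, -3.41836774e+01,  7.01516122e-02,
        3.87588004e-02, -1.36435965e-04]), 'eef_pos': array([0.18102051, 0.54521894, 0.23785263]), 'eef_rot': array([-3.13992495e+00, -3.35742488e-04,  2.82082062e+00]), 'wrist_force': array([-0.21044013, -0.57217117, -0.16804399]), 'torque': array([ 0.01846918, -0.03908657,  0.00647844]), 'finger_force': 0.0, 'grip_width': 1.0007962240225683}
side 448.1781381471252 448.1781381471252 280.028345015364 215.78670672470187 -0.036804203721958695 [[-0.93952124 -0.34164949  0.02398894]
 [-0.18130998  0.43672567 -0.88113414]
 [ 0.29056245 -0.83219367 -0.47225751]] [0.67602293 0.07128399 0.94369087]
top 407.4093807428328 407.4093807428328 281.9851444458118 210.4633742942732 -0.08375929322569797 [[ 0.01244553 -0.99989078 -0.00797115]
 [-0.9918687  -0.01133515 -0.12675961]
 [ 0.12665541  0.00948393 -0.99190144]] [0.29007958 0.59688459 0.86365758]
```

View pics/side0.png

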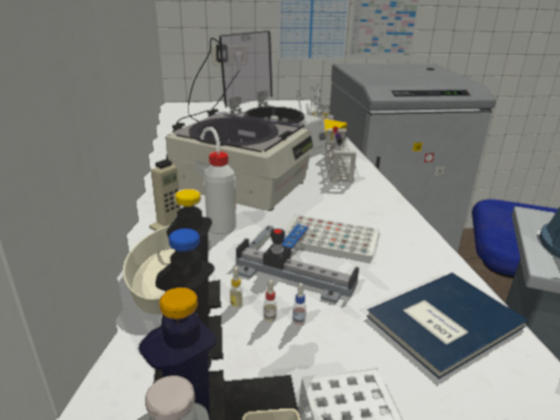

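View pics/top0.png

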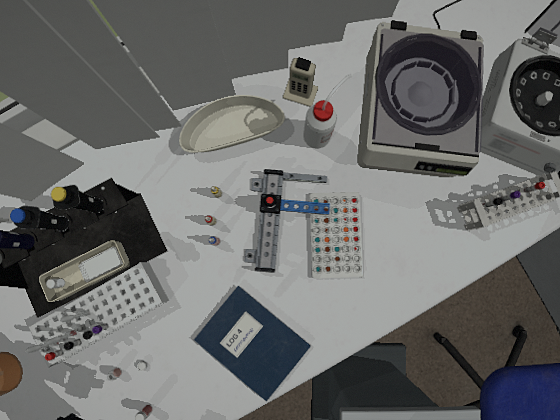

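The side view shows the guide at about (300,268), the knob at (278,237) and the tile at (335,237). In the top view the rail is at columns 257–280 and rows 172–270. The end stop is at the top (row 179), the knob at (270,201), the tile at columns 308–362 and rows 193–278, and the bottles at about (213,191), (207,219) and (212,240). Next I'll zoom in.

```bash
cat > h.py <<'E'
import numpy as np,cv2,pickle
def K(c): return np.array([[c["fx"],0,c["cx"]],[0,c["fy"],c["cy"]],[0,0,1.]]),np.array([c["k1"],0,0,0.])
def rays(c,uv):
    k,d=K(c); n=cv2.undistortPoints(np.array(uv,float).reshape(-1,1,2),k,d).reshape(-1,2)
    r=np.c_[n,np.ones(len(n))]@np.array(c["R"]); return -np.array(c["R"]).T@c["t"], r/np.linalg.norm(r,axis=1)[:,None]
def plane(c,uv,z):
    o,r=rays(c,uv); return o+r*((z-o[2])/r[:,2])[:,None]
def tri(c1,u1,c2,u2):
    o,r=rays(c1,[u1]);p,s=rays(c2,[u2]);r=r[0];s=s[0]
    A=np.c_[r,-s];t=np.linalg.lstsq(A,p-o,rcond=None)[0]
    a=o+t[0]*r;b=p+t[1]*s;return (a+b)/2,np.linalg.norm(a-b)
def proj(c,X):
    k,d=K(c);return cv2.projectPoints(np.array(X,float).reshape(-1,1,3),cv2.Rodrigues(np.array(c["R"]))[0],np.array(c["t"],float),k,d)[0].reshape(-1,2)
def red(c,box):
    x0,x1,y0,y1=box; p=c["pixels"][y0:y1,x0:x1].astype(int); m=(p[...,2]>120)&(p[...,1]<80)&(p[...,0]<80)
    ys,xs=np.nonzero(m); w=(p[...,2]-p[...,1])[m]; return (xs*w).sum()/w.sum()+x0,(ys*w).sum()/w.sum()+y0,len(xs)
E
python3 - <<'E'
from h import *
d=pickle.load(open("c0.pkl","rb"))
t,s=d["top"],d["side"]
cv2.imwrite("pics/tz.png",cv2.resize(t["pixels"][160:285,185:375],None,fx=4.2,fy=4.2,interpolation=cv2.INTER_CUBIC))
cv2.imwrite("pics/sz.png",cv2.resize(s["pixels"][205:330,215:390],None,fx=4.5,fy=4.5,interpolation=cv2.INTER_CUBIC))
rt=red(t,(262,278,193,209));rs=red(s,(265,292,225,240));print(rt,rs,tri(t,rt[:2],s,rs[:2]))
E
```

```text
(np.float64(269.2610508757298), np.float64(199.6605504587156), 33) (np.float64(277.4130671506352), np.float64(231.016333938294), 24) (array([0.60964428, 0.32374478, 0.08476418]), np.float64(0.0012054801548848071))
```

View pics/tz.png

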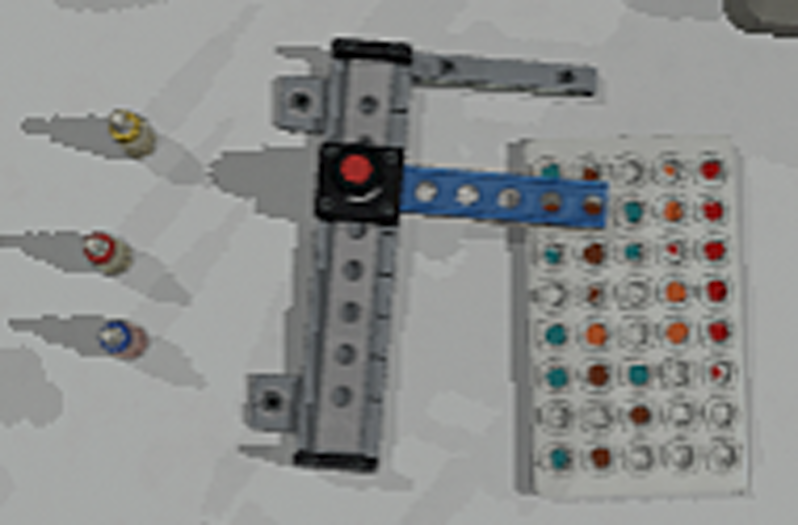

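View pics/sz.png

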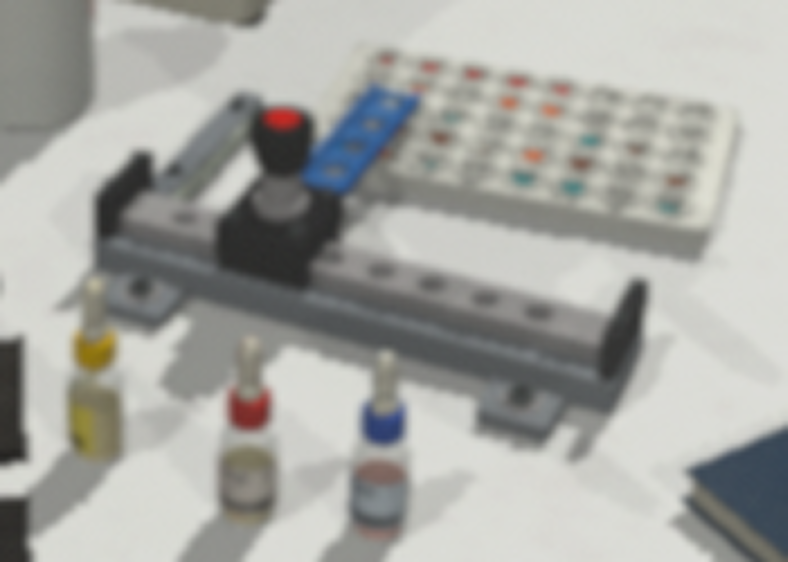

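The top crop shows the knob at (355,168), the rail holes running from (368,105) to (341,397), and the tile corners at (527,137), (742,137), (748,493) and (535,494). The tile's left band is shadow. The end stop bar runs from (412,65) to (597,80). The side crop confirms this layout, with the tile's near corners at (735,108) and (705,232).

```bash
python3 - <<'E'
from h import *
np.set_printoptions(precision=4,suppress=True)
d=pickle.load(open("c0.pkl","rb"));t,s=d["top"],d["side"]
T=lambda p:(np.array(p,float)+.5)/4.2+[185,160]-.5
S=lambda p:(np.array(p,float)+.5)/4.5+[215,205]-.5
print("cam",rays(t,[[280,210]])[0],rays(s,[[280,210]])[0])
h=plane(t,T([(368,105),(358,231),(352,269),(349,311),(345,354),(341,397)]),.024);print("holes",h,np.linalg.norm(np.diff(h,axis=0),axis=1))
v=h[0]-h[-1];print("ang",np.degrees(np.arctan2(v[1],v[0])))
hs=plane(s,S([(185,216),(383,271),(432,285),(484,298),(538,311)]),.024);print("holes side",hs)
w=plane(t,T([(549,170),(711,170),(558,458),(722,458)]),.013);print("wells",w,w.mean(0))
c=plane(t,T([(527,137),(742,137),(748,493),(535,494)]),.014);print("corners",c,c.mean(0),np.linalg.norm(np.diff(c,axis=0),axis=1))
print("side corners",plane(s,S([(735,108),(705,232)]),.014))
print("stop near edge top",plane(t,T([(414,82),(597,97),(412,52),(597,66)]),.016))
print("endplates tops",plane(t,T([(335,40),(411,45),(297,460),(377,466)]),.038))
print("strip end",plane(t,T([(607,183),(606,229)]),.032))
for n,a,b in [("y",(127,122),(95,282)),("r",(99,245),(250,345)),("b",(117,335),(386,358))]: print(n,tri(t,T(a),s,S(b)))
E
```

```text
cam [0.479  0.2886 0.9346] [0.3739 0.9852 0.4923]
holes [[0.6543 0.3202 0.024 ]
 [0.5856 0.3245 0.024 ]
 [0.5651 0.3274 0.024 ]
 [0.5426 0.3286 0.024 ]
 [0.5197 0.3304 0.024 ]
 [0.4969 0.3321 0.024 ]] [0.0688 0.0207 0.0225 0.023  0.0229]
ang -4.321427778672126
holes side [[0.654  0.3181 0.024 ]
 [0.5631 0.3258 0.024 ]
 [0.5416 0.3279 0.024 ]
 [0.5195 0.3288 0.024 ]
 [0.497  0.3294 0.024 ]]
wells [[0.6215 0.2214 0.013 ]
 [0.6225 0.133  0.013 ]
 [0.466  0.2162 0.013 ]
 [0.4668 0.1283 0.013 ]] [0.5442 0.1747 0.013 ]
corners [[0.6394 0.2335 0.014 ]
 [0.6408 0.1159 0.014 ]
 [0.4484 0.1147 0.014 ]
 [0.4468 0.2284 0.014 ]] [0.5439 0.1732 0.014 ] [0.1176 0.1925 0.1138]
side corners [[0.4513 0.1162 0.014 ]
 [0.4461 0.2309 0.014 ]]
stop near edge top [[0.6689 0.2955 0.016 ]
 [0.6617 0.1955 0.016 ]
 [0.6856 0.2968 0.016 ]
 [0.679  0.1954 0.016 ]]
endplates tops [[0.6868 0.338  0.038 ]
 [0.6845 0.2972 0.038 ]
 [0.4637 0.3538 0.038 ]
 [0.4611 0.3121 0.038 ]]
strip end [[0.6119 0.1919 0.032 ]
 [0.5872 0.1925 0.032 ]]
y (array([0.6357, 0.4423, 0.0743]), np.float64(0.0024524827373573143))
r (array([0.5718, 0.4545, 0.0727]), np.float64(0.0012749290645744673))
b (array([0.526 , 0.4438, 0.0724]), np.float64(0.0009099365403298001))
```

Guide frame fit: origin (0.572, 0.305), rotated −4.1°. The fence, stop, strip and holes agree with this within about 3 mm. The knob's measured top, 84.8 mm, matches the text (84.5 mm). The tile is at gx −18.5, gy −132.6 mm and turned +5.7° relative to the guide. First I'll turn the tool so its x is along +gy and its y along +gx, then move beside the tile.

```bash
cat > st.py <<'E'
from bench import telemetry
import numpy as np
s=telemetry.get_state();a=np.radians(-4.1);ex=np.array([np.cos(a),np.sin(a)]);ey=np.array([-ex[1],ex[0]])
p=s["eef_pos"];d=p[:2]-[.5722,.3048];f=s["wrist_force"]
print("t%.2f gx %.1f gy %.1f z %.1f mm yaw-err %.2f tilt %s F gx %.1f gy %.1f z %.1f w %.3f ff %.1f"%(s["clock"],d@ex*1e3,d@ey*1e3,p[2]*1e3,np.degrees(s["eef_rot"][2])-85.9,np.round(np.degrees(s["eef_rot"][:2]),2),f[:2]@ex,f[:2]@ey,f[2],s["grip_width"],s["finger_force"]))
E
python3 -m inch '[{"wz":0.027,"claw":1},{"wz":0.027},{"wz":0.027},{"wz":0.027},{"wz":0.027}]'; python3 -m inch '[{"wz":0.027},{"wz":0.027},{"wz":0.021},{},{}]'
python3 st.py
```

```text
t0.10 gx -407.3 gy 211.9 z 237.9 mm yaw-err 75.72 tilt [-1.7991e+02 -2.0000e-02] F gx 0.4 gy 0.0 z 0.3 w 1.001 ff 0.0validation failed for argument at $[0]...
validation failed for argument at $[0]...
```

```bash
python3 -m inch '[{"dx":0,"dy":0,"dz":0,"wx":0,"wy":0,"wz":0.027,"claw":1},{"dx":0,"dy":0,"dz":0,"wx":0,"wy":0,"wz":0.027,"claw":1},{"dx":0,"dy":0,"dz":0,"wx":0,"wy":0,"wz":0.027,"claw":1},{"dx":0,"dy":0,"dz":0,"wx":0,"wy":0,"wz":0.027,"claw":1},{"dx":0,"dy":0,"dz":0,"wx":0,"wy":0,"wz":0.027,"claw":1}]'; python3 st.py
```

```text
clock: 0.72
eef_pos: [0.1811, 0.5454, 0.2382]
eef_rot: [-3.141, 0.001, 1.967]
wrist_force: [1.2, -0.4, -0.2]
grip_width: 0.997
finger_force: 0.0
t0.72 gx -407.3 gy 212.0 z 238.2 mm yaw-err 26.80 tilt [-1.7995e+02  4.0000e-02] F gx 1.3 gy -0.3 z -0.2 w 0.997 ff 0.0
```

```bash
python3 -m inch '[{"dx":0,"dy":0,"dz":0,"wx":0,"wy":0,"wz":0.025,"claw":1},{"dx":0,"dy":0,"dz":0,"wx":0,"wy":0,"wz":0.025,"claw":1},{"dx":0,"dy":0,"dz":0,"wx":0,"wy":0,"wz":0.025,"claw":1},{"dx":-0.6,"dy":0.54,"dz":0,"wx":0,"wy":0,"wz":0,"claw":1},{"dx":-0.6,"dy":0.54,"dz":0,"wx":0,"wy":0,"wz":0,"claw":1}]' >/dev/null
python3 -m inch '[{"dx":-0.6,"dy":0.54,"dz":0,"wx":0,"wy":0,"wz":0,"claw":1},{"dx":-0.6,"dy":0.54,"dz":0,"wx":0,"wy":0,"wz":0,"claw":1},{"dx":-0.6,"dy":0.54,"dz":0,"wx":0,"wy":0,"wz":0,"claw":1},{"dx":-0.6,"dy":0.54,"dz":0,"wx":0,"wy":0,"wz":0,"claw":1},{"dx":-0.6,"dy":0.54,"dz":0,"wx":0,"wy":0,"wz":0,"claw":1}]' >/dev/null
python3 -m inch '[{"dx":-0.6,"dy":0.54,"dz":0,"wx":0,"wy":0,"wz":0,"claw":1},{"dx":-0.6,"dy":0.54,"dz":0,"wx":0,"wy":0,"wz":0,"claw":1},{"dx":-0.6,"dy":0.54,"dz":0,"wx":0,"wy":0,"wz":0,"claw":1},{"dx":-0.6,"dy":0.54,"dz":0,"wx":0,"wy":0,"wz":0,"claw":1},{"dx":-0.55,"dy":0.54,"dz":0,"wx":0,"wy":0,"wz":0,"claw":1}]' >/dev/null
python3 st.py
```

```text
t2.60 gx -16.8 gy -217.3 z 238.3 mm yaw-err 0.10 tilt [-179.96   -0.  ] F gx 0.2 gy 0.1 z 0.4 w 1.002 ff 0.0
```

```bash
python3 -m inch '[{"dx":0,"dy":0,"dz":0.95,"wx":0,"wy":0,"wz":0,"claw":1},{"dx":0,"dy":0,"dz":0.95,"wx":0,"wy":0,"wz":0,"claw":1},{"dx":0,"dy":0,"dz":0.95,"wx":0,"wy":0,"wz":0,"claw":1},{"dx":0,"dy":0,"dz":0.7,"wx":0,"wy":0,"wz":0,"claw":1},{"dx":0,"dy":0,"dz":0.3,"wx":0,"wy":0,"wz":0,"claw":1}]' >/dev/null
python3 st.py
python3 - <<'E'
from bench import optics
import cv2,numpy as np
c=optics.camera("top")["pixels"][160:300,230:430];s=optics.camera("side")["pixels"][150:290,240:440]
cv2.imwrite("pics/p1.png",cv2.resize(np.hstack([c,s]),None,fx=2,fy=2,interpolation=cv2.INTER_CUBIC))
E
```

```text
t3.23 gx -19.7 gy -216.0 z 4.9 mm yaw-err 0.12 tilt [-1.7971e+02  1.0000e-02] F gx 0.3 gy -1.2 z 0.7 w 0.998 ff 0.0
```

View pics/p1.png

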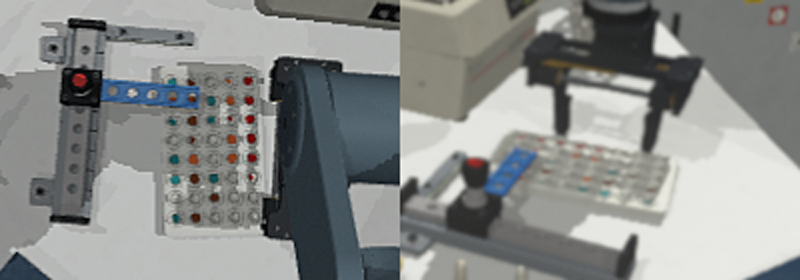

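The fingers are beside the tile's outer long edge (top half, tile edge about column 262, gripper at 270–340). Next is a slow push along +gy.

```bash

python3 -m inch '[{"dx":0.14,"dy":0,"dz":-0.02,"wx":0,"wy":0,"wz":0,"claw":1},{"dx":0.14,"dy":0,"dz":0,"wx":0,"wy":0,"wz":0,"claw":1},{"dx":0.14,"dy":0,"dz":0,"wx":0,"wy":0,"wz":0,"claw":1},{"dx":0.14,"dy":0,"dz":0,"wx":0,"wy":0,"wz":0,"claw":1},{"dx":0.14,"dy":0,"dz":0,"wx":0,"wy":0,"wz":0,"claw":1}]' >/dev/null;python3 st.py
python3 -m inch '[{"dx":0.14,"dy":0,"dz":0,"wx":0,"wy":0,"wz":0,"claw":1},{"dx":0.14,"dy":0,"dz":0,"wx":0,"wy":0,"wz":0,"claw":1},{"dx":0.14,"dy":0,"dz":0,"wx":0,"wy":0,"wz":0,"claw":1},{"dx":0.14,"dy":0,"dz":0,"wx":0,"wy":0,"wz":0,"claw":1},{"dx":0.1,"dy":0,"dz":0,"wx":0,"wy":0,"wz":0,"claw":1}]' >/dev/null;python3 st.py
python3 - <<'E'
from bench import optics
import cv2,numpy as np
c=optics.camera("top")["pixels"][160:300,230:430];s=optics.camera("side")["pixels"][180:320,210:410]
cv2.imwrite("pics/p2.png",cv2.resize(np.hstack([c,s]),None,fx=2,fy=2,interpolation=cv2.INTER_CUBIC))
E
```

```text
t3.95 gx -17.1 gy -173.3 z 9.4 mm yaw-err 0.12 tilt [179.94   0.  ] F gx 0.1 gy -2.0 z 1.6 w 1.001 ff 1.1
t4.58 gx -17.7 gy -133.7 z 8.8 mm yaw-err 0.14 tilt [-179.99    0.  ] F gx 0.5 gy -2.5 z 2.6 w 0.999 ff 1.2
```

View pics/p2.png

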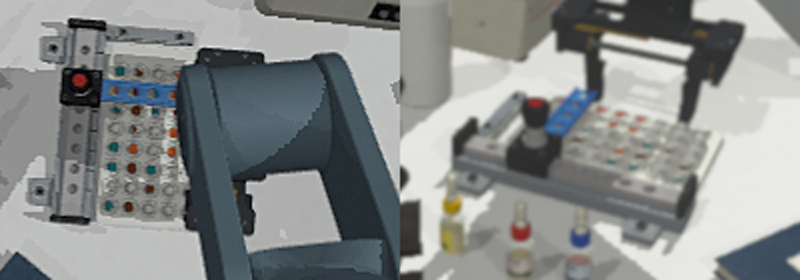

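The tile has aligned with the rail (top half: left edge at column 100, rail edge about 97) and a small gap is left. I'll keep pushing gently until the force rises.

```bash

python3 -m inch '[{"dx":0.03,"dy":0,"dz":0.03,"wx":0,"wy":0,"wz":0,"claw":1},{"dx":0.03,"dy":0,"dz":0,"wx":0,"wy":0,"wz":0,"claw":1},{"dx":0.03,"dy":0,"dz":0,"wx":0,"wy":0,"wz":0,"claw":1},{"dx":0.02,"dy":0,"dz":0,"wx":0,"wy":0,"wz":0,"claw":1},{"dx":0,"dy":0,"dz":0,"wx":0,"wy":0,"wz":0,"claw":1}]' >/dev/null;python3 st.py
python3 -m inch '[{"dx":0.015,"dy":0,"dz":0,"wx":0,"wy":0,"wz":0,"claw":1},{"dx":0.015,"dy":0,"dz":0,"wx":0,"wy":0,"wz":0,"claw":1},{"dx":0,"dy":0,"dz":0,"wx":0,"wy":0,"wz":0,"claw":1},{"dx":0,"dy":0,"dz":0,"wx":0,"wy":0,"wz":0,"claw":1},{"dx":0,"dy":0,"dz":0,"wx":0,"wy":0,"wz":0,"claw":1}]' >/dev/null;python3 st.py
```

```text
t5.30 gx -18.0 gy -127.8 z 6.9 mm yaw-err 0.11 tilt [-1.7995e+02  2.0000e-02] F gx -1.3 gy -2.3 z -0.1 w 1.004 ff 1.2
t5.92 gx -18.0 gy -127.6 z 6.9 mm yaw-err 0.10 tilt [-1.7991e+02  1.4000e-01] F gx -2.6 gy -9.0 z 2.1 w 1.000 ff 4.9
```

The force rises at gy −127.8, so the long edge is on the fence. Now I back off, go round with the fingers shut and push the near short edge towards the stop.

```bash

python3 -m inch '[{"dx":-0.25,"dy":0,"dz":0,"wx":0,"wy":0,"wz":0,"claw":1},{"dx":0,"dy":0,"dz":-0.7,"wx":0,"wy":0,"wz":0,"claw":0},{"dx":0,"dy":-0.8,"dz":-0.1,"wx":0,"wy":0,"wz":0,"claw":0},{"dx":0.4,"dy":-0.8,"dz":0,"wx":0,"wy":0,"wz":0,"claw":0},{"dx":0.5,"dy":-0.76,"dz":0,"wx":0,"wy":0,"wz":0,"claw":0}]' >/dev/null;python3 st.py
python3 -m inch '[{"dx":0.55,"dy":0,"dz":0,"wx":0,"wy":0,"wz":0,"claw":0},{"dx":0,"dy":0,"dz":0.4,"wx":0,"wy":0,"wz":0,"claw":0},{"dx":0,"dy":0,"dz":0.4,"wx":0,"wy":0,"wz":0,"claw":0},{"dx":0,"dy":0,"dz":0,"wx":0,"wy":0,"wz":0,"claw":0},{"dx":0,"dy":0,"dz":0,"wx":0,"wy":0,"wz":0,"claw":0}]' >/dev/null;python3 st.py
python3 - <<'E'
from bench import optics
import cv2,numpy as np
c=optics.camera("top")["pixels"][160:300,230:430];s=optics.camera("side")["pixels"][180:320,210:410]
cv2.imwrite("pics/p3.png",cv2.resize(np.hstack([c,s]),None,fx=2,fy=2,interpolation=cv2.INTER_CUBIC))
E
```

```text
t6.55 gx -160.2 gy -87.1 z 55.5 mm yaw-err 0.01 tilt [ 1.7993e+02 -7.0000e-02] F gx 0.8 gy 1.2 z -0.9 w 0.575 ff 0.0
t7.17 gx -158.7 gy -54.1 z 7.8 mm yaw-err 0.10 tilt [ 1.7995e+02 -3.0000e-02] F gx 0.6 gy 0.0 z -0.3 w 0.009 ff 0.0
```

View pics/p3.png

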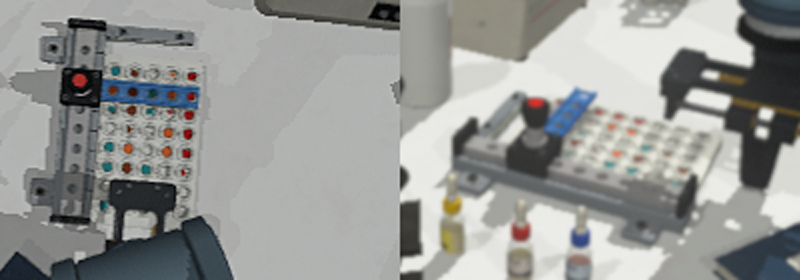

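The tile lies parallel against the fence, with its top edge at row 57 (about 9 px below the stop). The tool is off its near short edge, so I push along +gx.

```bash

python3 -m inch '[{"dx":-0.1,"dy":0.1,"dz":0,"wx":0,"wy":0,"wz":0,"claw":0},{"dx":0,"dy":0.12,"dz":0,"wx":0,"wy":0,"wz":0,"claw":0},{"dx":0,"dy":0.12,"dz":0,"wx":0,"wy":0,"wz":0,"claw":0},{"dx":0,"dy":0.12,"dz":0,"wx":0,"wy":0,"wz":0,"claw":0},{"dx":0,"dy":0.1,"dz":0,"wx":0,"wy":0,"wz":0,"claw":0}]' >/dev/null;python3 st.py
python3 -m inch '[{"dx":0,"dy":0.04,"dz":0,"wx":0,"wy":0,"wz":0,"claw":0},{"dx":0,"dy":0.03,"dz":0,"wx":0,"wy":0,"wz":0,"claw":0},{"dx":0,"dy":0.02,"dz":0,"wx":0,"wy":0,"wz":0,"claw":0},{"dx":0,"dy":0,"dz":0,"wx":0,"wy":0,"wz":0,"claw":0},{"dx":0,"dy":0,"dz":0,"wx":0,"wy":0,"wz":0,"claw":0}]' >/dev/null;python3 st.py
```

```text
t7.90 gx -125.5 gy -60.1 z 7.0 mm yaw-err 0.11 tilt [-1.7996e+02  1.0000e-02] F gx -1.8 gy 0.9 z 3.1 w 0.006 ff 1.6
t8.53 gx -120.3 gy -60.1 z 7.0 mm yaw-err 0.12 tilt [179.99   0.  ] F gx 0.4 gy 0.9 z -0.7 w 0.004 ff 0.4
```

```bash

python3 -m inch '[{"dx":0,"dy":0.03,"dz":0,"wx":0,"wy":0,"wz":0,"claw":0},{"dx":0,"dy":0.025,"dz":0,"wx":0,"wy":0,"wz":0,"claw":0},{"dx":0,"dy":0,"dz":0,"wx":0,"wy":0,"wz":0,"claw":0},{"dx":0,"dy":0,"dz":0,"wx":0,"wy":0,"wz":0,"claw":0},{"dx":0,"dy":0,"dz":0,"wx":0,"wy":0,"wz":0,"claw":0}]' >/dev/null;python3 st.py
python3 -m inch '[{"dx":0,"dy":0.02,"dz":0,"wx":0,"wy":0,"wz":0,"claw":0},{"dx":0,"dy":0.02,"dz":0,"wx":0,"wy":0,"wz":0,"claw":0},{"dx":0,"dy":0,"dz":0,"wx":0,"wy":0,"wz":0,"claw":0},{"dx":0,"dy":0,"dz":0,"wx":0,"wy":0,"wz":0,"claw":0},{"dx":0,"dy":0,"dz":0,"wx":0,"wy":0,"wz":0,"claw":0}]' >/dev/null;python3 st.py
python3 - <<'E'
from bench import optics
import cv2,numpy as np
c=optics.camera("top")["pixels"][160:290,230:350]
cv2.imwrite("pics/p4.png",cv2.resize(c,None,fx=4.5,fy=4.5,interpolation=cv2.INTER_CUBIC))
E
```

```text
t9.15 gx -116.8 gy -60.0 z 7.3 mm yaw-err 0.12 tilt [ 1.7997e+02 -1.0000e-02] F gx -0.3 gy 0.0 z -0.1 w 0.003 ff 0.0
t9.78 gx -114.7 gy -60.1 z 7.1 mm yaw-err 0.12 tilt [-180.   -0.] F gx -3.0 gy 0.7 z 2.5 w 0.006 ff 1.4
```

View pics/p4.png

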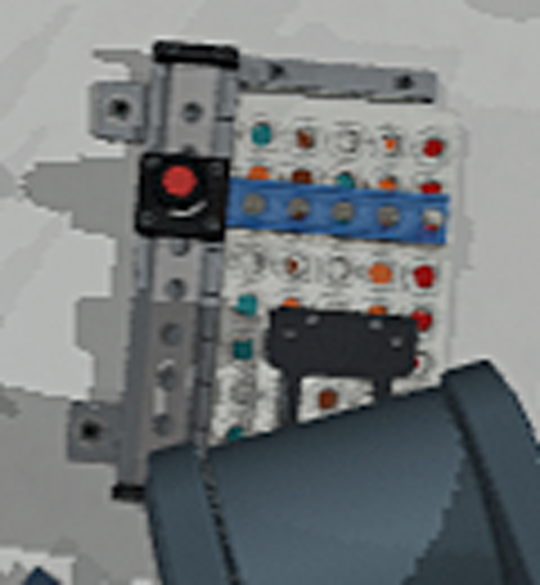

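The tile top edge now runs from (240,95) to (450,112), right at the stop's lower edge. I'll press on until the force shows firm contact.

```bash

python3 -m inch '[{"dx":0,"dy":0.02,"dz":0,"wx":0,"wy":0,"wz":0,"claw":0},{"dx":0,"dy":0.01,"dz":0,"wx":0,"wy":0,"wz":0,"claw":0},{"dx":0,"dy":0,"dz":0,"wx":0,"wy":0,"wz":0,"claw":0},{"dx":0,"dy":0,"dz":0,"wx":0,"wy":0,"wz":0,"claw":0},{"dx":0,"dy":0,"dz":0,"wx":0,"wy":0,"wz":0,"claw":0}]' >/dev/null;python3 st.py
python3 -m inch '[{"dx":0,"dy":0.02,"dz":0,"wx":0,"wy":0,"wz":0,"claw":0},{"dx":0,"dy":0.01,"dz":0,"wx":0,"wy":0,"wz":0,"claw":0},{"dx":0,"dy":0,"dz":0,"wx":0,"wy":0,"wz":0,"claw":0},{"dx":0,"dy":0,"dz":0,"wx":0,"wy":0,"wz":0,"claw":0},{"dx":0,"dy":0,"dz":0,"wx":0,"wy":0,"wz":0,"claw":0}]' >/dev/null;python3 st.py
```

```text
t10.45 gx -112.7 gy -60.1 z 7.1 mm yaw-err 0.12 tilt [179.98  -0.  ] F gx -1.9 gy -0.1 z 1.3 w 0.007 ff 0.7
t11.07 gx -111.0 gy -60.1 z 7.1 mm yaw-err 0.12 tilt [179.99  -0.  ] F gx -2.6 gy -0.1 z 1.4 w 0.001 ff 0.9
```

```bash

python3 -m inch '[{"dx":0,"dy":0.02,"dz":0,"wx":0,"wy":0,"wz":0,"claw":0},{"dx":0,"dy":0.01,"dz":0,"wx":0,"wy":0,"wz":0,"claw":0},{"dx":0,"dy":0.01,"dz":0,"wx":0,"wy":0,"wz":0,"claw":0},{"dx":0,"dy":0,"dz":0,"wx":0,"wy":0,"wz":0,"claw":0},{"dx":0,"dy":0,"dz":0,"wx":0,"wy":0,"wz":0,"claw":0}]' >/dev/null;python3 st.py
python3 -m inch '[{"dx":0,"dy":0.02,"dz":0,"wx":0,"wy":0,"wz":0,"claw":0},{"dx":0,"dy":0.01,"dz":0,"wx":0,"wy":0,"wz":0,"claw":0},{"dx":0,"dy":0,"dz":0,"wx":0,"wy":0,"wz":0,"claw":0},{"dx":0,"dy":0,"dz":0,"wx":0,"wy":0,"wz":0,"claw":0},{"dx":0,"dy":0,"dz":0,"wx":0,"wy":0,"wz":0,"claw":0}]' >/dev/null;python3 st.py
```

```text
t11.70 gx -110.2 gy -60.1 z 7.0 mm yaw-err 0.13 tilt [-1.7982e+02  3.0000e-02] F gx -8.5 gy 0.3 z 7.1 w 0.002 ff 4.2
t12.32 gx -110.0 gy -60.1 z 6.9 mm yaw-err 0.14 tilt [-1.7963e+02  6.0000e-02] F gx -12.9 gy 0.3 z 13.1 w 0.006 ff 7.5
```

The tile is hard against the stop, with 9–13 N building at gx −110. I'll go back and touch up the long edge with both fingers open.

```bash

python3 -m inch '[{"dx":0,"dy":-0.3,"dz":0,"wx":0,"wy":0,"wz":0,"claw":0},{"dx":0,"dy":0,"dz":-0.8,"wx":0,"wy":0,"wz":0,"claw":0},{"dx":-0.8,"dy":0.3,"dz":0,"wx":0,"wy":0,"wz":0,"claw":0.5},{"dx":-0.7,"dy":0.6,"dz":0,"wx":0,"wy":0,"wz":0,"claw":1},{"dx":0,"dy":0.8,"dz":0,"wx":0,"wy":0,"wz":0,"claw":1}]' >/dev/null;python3 st.py
python3 -m inch '[{"dx":0,"dy":0.45,"dz":0,"wx":0,"wy":0,"wz":0,"claw":1},{"dx":0,"dy":0,"dz":0.5,"wx":0,"wy":0,"wz":0,"claw":1},{"dx":0,"dy":0,"dz":0.3,"wx":0,"wy":0,"wz":0,"claw":1},{"dx":0.1,"dy":0,"dz":0,"wx":0,"wy":0,"wz":0,"claw":1},{"dx":0.06,"dy":0,"dz":0,"wx":0,"wy":0,"wz":0,"claw":1}]' >/dev/null;python3 st.py
```

```text
t12.95 gx -21.4 gy -152.4 z 55.5 mm yaw-err -0.03 tilt [1.7995e+02 3.0000e-02] F gx 0.4 gy 0.7 z -0.2 w 0.321 ff 0.0
t13.57 gx 4.6 gy -139.6 z 7.7 mm yaw-err 0.15 tilt [ 1.7995e+02 -1.0000e-02] F gx -0.2 gy 0.2 z 0.1 w 0.890 ff 0.0
```

```bash

python3 -m inch '[{"dx":0.07,"dy":0,"dz":0,"wx":0,"wy":0,"wz":0,"claw":1},{"dx":0.06,"dy":0,"dz":0,"wx":0,"wy":0,"wz":0,"claw":1},{"dx":0.04,"dy":0,"dz":0,"wx":0,"wy":0,"wz":0,"claw":1},{"dx":0.03,"dy":0,"dz":0,"wx":0,"wy":0,"wz":0,"claw":1},{"dx":0.01,"dy":0,"dz":0,"wx":0,"wy":0,"wz":0,"claw":1}]' >/dev/null;python3 st.py
python3 -m inch '[{"dx":0.015,"dy":0,"dz":0,"wx":0,"wy":0,"wz":0,"claw":1},{"dx":0.01,"dy":0,"dz":0,"wx":0,"wy":0,"wz":0,"claw":1},{"dx":0,"dy":0,"dz":0,"wx":0,"wy":0,"wz":0,"claw":1},{"dx":0,"dy":0,"dz":0,"wx":0,"wy":0,"wz":0,"claw":1},{"dx":0,"dy":0,"dz":0,"wx":0,"wy":0,"wz":0,"claw":1}]' >/dev/null;python3 st.py
```

```text
t14.20 gx 4.4 gy -127.8 z 7.2 mm yaw-err 0.12 tilt [1.7999e+02 3.0000e-02] F gx -0.4 gy -3.3 z 1.1 w 1.000 ff 1.3
t14.82 gx 4.4 gy -127.7 z 7.2 mm yaw-err 0.09 tilt [-1.7997e+02  1.1000e-01] F gx -0.8 gy -7.2 z 2.4 w 0.998 ff 3.7
```

Flush again at gy −127.8. Now up and over the knob.

```bash

python3 -m inch '[{"dx":-0.2,"dy":0,"dz":0,"wx":0,"wy":0,"wz":0,"claw":1},{"dx":0,"dy":0,"dz":-0.8,"wx":0,"wy":0,"wz":0,"claw":0.6},{"dx":0,"dy":0,"dz":-0.9,"wx":0,"wy":0,"wz":0,"claw":0.6},{"dx":0.4,"dy":0.1,"dz":-0.7,"wx":0,"wy":0,"wz":0,"claw":0.6},{"dx":0.9,"dy":0.2,"dz":0,"wx":0,"wy":0,"wz":0,"claw":0.6}]' >/dev/null;python3 st.py
python3 -m inch '[{"dx":0.8,"dy":0.2,"dz":0,"wx":0,"wy":0,"wz":0,"claw":0.6},{"dx":0.5,"dy":0,"dz":0,"wx":0,"wy":0,"wz":0,"claw":0.6},{"dx":0,"dy":0,"dz":0,"wx":0,"wy":0,"wz":0,"claw":0.6},{"dx":0,"dy":0,"dz":0,"wx":0,"wy":0,"wz":0,"claw":0.6},{"dx":0,"dy":0,"dz":0,"wx":0,"wy":0,"wz":0,"claw":0.6}]' >/dev/null;python3 st.py
```

```text
t15.45 gx 25.6 gy -60.3 z 156.4 mm yaw-err -0.07 tilt [ 1.7952e+02 -1.4000e-01] F gx 1.7 gy -0.2 z 0.1 w 0.602 ff 0.0
t16.07 gx 34.2 gy 16.6 z 151.1 mm yaw-err 0.04 tilt [-1.7998e+02  2.0000e-02] F gx 0.2 gy -0.9 z -0.1 w 0.601 ff 0.0
```

```bash

python3 -m inch '[{"dx":0.05,"dy":0.03,"dz":0.5,"wx":0,"wy":0,"wz":0,"claw":0.6},{"dx":0,"dy":0,"dz":0.43,"wx":0,"wy":0,"wz":0,"claw":0.6},{"dx":0,"dy":0,"dz":0,"wx":0,"wy":0,"wz":0,"claw":0.6},{"dx":0,"dy":0,"dz":0,"wx":0,"wy":0,"wz":0,"claw":0.6},{"dx":0,"dy":0,"dz":0,"wx":0,"wy":0,"wz":0,"claw":0.6}]' >/dev/null;python3 st.py
python3 - <<'E'
from bench import optics
import cv2,numpy as np
s=optics.camera("side")["pixels"][165:305,190:390]
cv2.imwrite("pics/p5.png",cv2.resize(s,None,fx=3.5,fy=3.5,interpolation=cv2.INTER_CUBIC))
E
```

```text
t16.70 gx 36.9 gy 21.1 z 97.2 mm yaw-err 0.10 tilt [ 1.7985e+02 -6.0000e-02] F gx 0.8 gy 0.3 z -0.9 w 0.602 ff 0.0
```

View pics/p5.png

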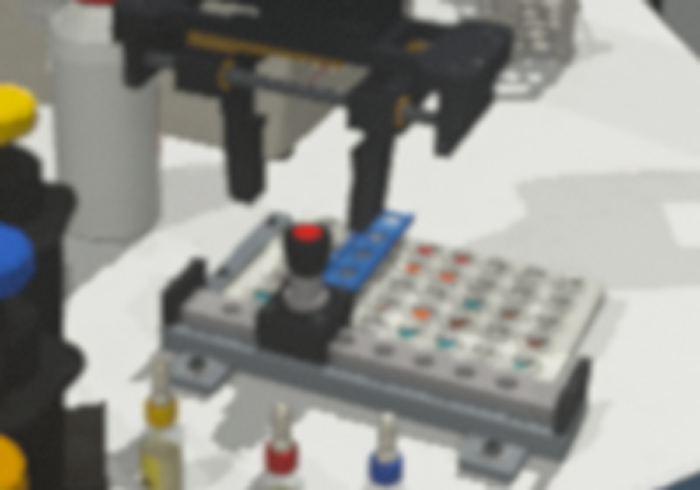

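The fingers straddle the knob (tips at (245,195) and (368,215), red dot at (307,232)) and the tile is seated in the corner. I'll descend and grip.

```bash

python3 -m inch '[{"dx":0,"dy":0,"dz":0.35,"wx":0,"wy":0,"wz":0,"claw":0.6},{"dx":0,"dy":0,"dz":0.25,"wx":0,"wy":0,"wz":0,"claw":0.6},{"dx":0,"dy":0,"dz":0.08,"wx":0,"wy":0,"wz":0,"claw":0.6},{"dx":0,"dy":0,"dz":0,"wx":0,"wy":0,"wz":0,"claw":0.6},{"dx":0,"dy":0,"dz":0,"wx":0,"wy":0,"wz":0,"claw":0.5}]' 35 >/dev/null;python3 st.py
python3 -m inch '[{"dx":0,"dy":0,"dz":0,"wx":0,"wy":0,"wz":0,"claw":0.4},{"dx":0,"dy":0,"dz":0,"wx":0,"wy":0,"wz":0,"claw":0.34},{"dx":0,"dy":0,"dz":0,"wx":0,"wy":0,"wz":0,"claw":0.3},{"dx":0,"dy":0,"dz":0,"wx":0,"wy":0,"wz":0,"claw":0},{"dx":0,"dy":0,"dz":0,"wx":0,"wy":0,"wz":0,"claw":0}]' 35 >/dev/null;python3 st.py
```

```text
t17.38 gx 36.1 gy 21.1 z 54.9 mm yaw-err 0.12 tilt [ 1.7996e+02 -1.0000e-02] F gx -0.3 gy 0.6 z 0.2 w 0.515 ff 0.0
t18.00 gx 35.8 gy 21.0 z 54.7 mm yaw-err 0.12 tilt [180.  -0.] F gx -0.6 gy 0.3 z 1.9 w 0.280 ff 35.0
```

Gripped: 24.6 mm, 35 N, with little side load, so the pin-home TCP height is 54.7 mm. Now lift about 9 mm.

```bash

python3 -m inch '[{"dx":0,"dy":0,"dz":-0.05,"wx":0,"wy":0,"wz":0,"claw":0},{"dx":0,"dy":0,"dz":-0.05,"wx":0,"wy":0,"wz":0,"claw":0},{"dx":0,"dy":0,"dz":-0.05,"wx":0,"wy":0,"wz":0,"claw":0},{"dx":0,"dy":0,"dz":0,"wx":0,"wy":0,"wz":0,"claw":0},{"dx":0,"dy":0,"dz":0,"wx":0,"wy":0,"wz":0,"claw":0}]' >/dev/null;python3 st.py
python3 - <<'E'
from bench import optics
from h import *
t,s=optics.camera("top"),optics.camera("side")
cv2.imwrite("pics/p6.png",cv2.resize(s["pixels"][205:285,230:340],None,fx=6,fy=6,interpolation=cv2.INTER_CUBIC))
try: print(red(s,(255,305,215,245)))
except Exception as e: print(e)
E
```

```text
t18.62 gx 35.3 gy 20.9 z 63.0 mm yaw-err 0.12 tilt [-1.7994e+02  1.0000e-02] F gx 0.9 gy 2.8 z -9.7 w 0.282 ff 35.0
(np.float64(277.53228748631886), np.float64(227.17402407880337), 25)
```

The spring force of 9.7 N and the dot's rise of about 8 mm show the pin is clear. Slide 22.5 mm along −gx.

```bash

python3 -m inch '[{"dx":0,"dy":0,"dz":-0.01,"wx":0,"wy":0,"wz":0,"claw":0},{"dx":0,"dy":-0.09,"dz":0,"wx":0,"wy":0,"wz":0,"claw":0},{"dx":0,"dy":-0.1,"dz":0,"wx":0,"wy":0,"wz":0,"claw":0},{"dx":0,"dy":-0.1,"dz":0,"wx":0,"wy":0,"wz":0,"claw":0},{"dx":0,"dy":-0.07,"dz":0,"wx":0,"wy":0,"wz":0,"claw":0}]' >/dev/null;python3 st.py
python3 -m inch '[{"dx":0,"dy":-0.015,"dz":0,"wx":0,"wy":0,"wz":0,"claw":0},{"dx":0,"dy":0,"dz":0,"wx":0,"wy":0,"wz":0,"claw":0},{"dx":0,"dy":0,"dz":0,"wx":0,"wy":0,"wz":0,"claw":0},{"dx":0,"dy":0,"dz":0,"wx":0,"wy":0,"wz":0,"claw":0},{"dx":0,"dy":0,"dz":0,"wx":0,"wy":0,"wz":0,"claw":0}]' >/dev/null;python3 st.py
python3 - <<'E'
from bench import optics
from h import *
t,s=optics.camera("top"),optics.camera("side")
r=red(s,(255,325,215,255));print(r)
p=plane(s,[r[:2]],.0845+.009)[0];o=plane(s,[(277.413,231.016)],.0845)[0];print((p-o)*1e3,np.linalg.norm(p-o)*1e3)
E
```

```text
t19.35 gx 13.7 gy 20.9 z 64.2 mm yaw-err 0.13 tilt [180.   0.] F gx 2.8 gy 2.0 z -10.8 w 0.284 ff 35.0
t19.98 gx 13.0 gy 20.9 z 63.9 mm yaw-err 0.12 tilt [-1.7996e+02  1.0000e-02] F gx 0.0 gy 2.3 z -9.8 w 0.282 ff 35.0
(np.float64(288.92379310344825), np.float64(229.46965517241378), 25)
[-22.30220923   1.64089279   9.        ] 24.10562311417445
```

The carriage has moved about 22.4 mm by both the arm and the camera. Now lower the pin.

```bash

python3 -m inch '[{"dx":0,"dy":0,"dz":0.03,"wx":0,"wy":0,"wz":0,"claw":0},{"dx":0,"dy":0,"dz":0.03,"wx":0,"wy":0,"wz":0,"claw":0},{"dx":0,"dy":0,"dz":0.03,"wx":0,"wy":0,"wz":0,"claw":0},{"dx":0,"dy":0,"dz":0,"wx":0,"wy":0,"wz":0,"claw":0},{"dx":0,"dy":0,"dz":0,"wx":0,"wy":0,"wz":0,"claw":0}]' >/dev/null;python3 st.py
python3 -m inch '[{"dx":0,"dy":0,"dz":0.03,"wx":0,"wy":0,"wz":0,"claw":0},{"dx":0,"dy":0,"dz":0.025,"wx":0,"wy":0,"wz":0,"claw":0},{"dx":0,"dy":0,"dz":0.01,"wx":0,"wy":0,"wz":0,"claw":0},{"dx":0,"dy":0,"dz":0,"wx":0,"wy":0,"wz":0,"claw":0},{"dx":0,"dy":0,"dz":0,"wx":0,"wy":0,"wz":0,"claw":0}]' >/dev/null;python3 st.py
```

```text
t20.70 gx 13.1 gy 20.9 z 58.7 mm yaw-err 0.12 tilt [-1.7997e+02  1.0000e-02] F gx -3.5 gy 1.6 z -7.8 w 0.278 ff 35.0
t21.32 gx 13.4 gy 20.9 z 54.9 mm yaw-err 0.12 tilt [ 1.7998e+02 -1.0000e-02] F gx -1.6 gy 1.0 z -5.5 w 0.280 ff 35.0
```

The pin has entered the hole, but the arm still carries the spring (−5.5 N). I'll keep lowering until it seats and presses lightly.

```bash

python3 -m inch '[{"dx":0,"dy":0,"dz":0.01,"wx":0,"wy":0,"wz":0,"claw":0},{"dx":0,"dy":0,"dz":0.01,"wx":0,"wy":0,"wz":0,"claw":0},{"dx":0,"dy":0,"dz":0,"wx":0,"wy":0,"wz":0,"claw":0},{"dx":0,"dy":0,"dz":0,"wx":0,"wy":0,"wz":0,"claw":0},{"dx":0,"dy":0,"dz":0,"wx":0,"wy":0,"wz":0,"claw":0}]' >/dev/null;python3 st.py
python3 -m inch '[{"dx":0,"dy":0,"dz":0.01,"wx":0,"wy":0,"wz":0,"claw":0},{"dx":0,"dy":0,"dz":0,"wx":0,"wy":0,"wz":0,"claw":0},{"dx":0,"dy":0,"dz":0,"wx":0,"wy":0,"wz":0,"claw":0},{"dx":0,"dy":0,"dz":0,"wx":0,"wy":0,"wz":0,"claw":0},{"dx":0,"dy":0,"dz":0,"wx":0,"wy":0,"wz":0,"claw":0}]' >/dev/null;python3 st.py
```

```text
t21.95 gx 14.2 gy 21.1 z 54.7 mm yaw-err 0.12 tilt [ 1.7989e+02 -3.0000e-02] F gx -1.9 gy -1.1 z 5.7 w 0.277 ff 35.0
t22.57 gx 14.4 gy 21.1 z 54.6 mm yaw-err 0.11 tilt [ 1.7987e+02 -3.0000e-02] F gx -2.3 gy -2.1 z 8.3 w 0.282 ff 35.0
```

Seated: z 54.6 mm, the same height as at home before, with +8 N reaction. One last look to check.

```bash
python3 - <<'E'
from bench import optics
from h import *
t,s=optics.camera("top"),optics.camera("side")
r=red(s,(255,325,215,255));p=plane(s,[r[:2]],.0845)[0];o=plane(s,[(277.413,231.016)],.0845)[0];print(r,(p-o)*1e3)
cv2.imwrite("pics/p7.png",np.hstack([cv2.resize(t["pixels"][155:285,195:355],(400,325),interpolation=3),cv2.resize(s["pixels"][195:325,215:375],(400,325),interpolation=3)]))
E
```

```text
(np.float64(288.13987808790506), np.float64(233.52358036573628), 27) [-20.93705999   1.07687396   0.        ]
```

View pics/p7.png

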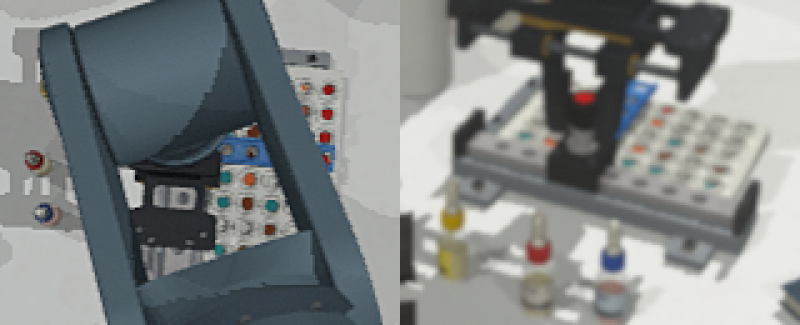

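All the bottles are standing, the tile sits in the corner, and the knob is held at its home height one hole along. The tool is leaning slightly towards +gx, so I'll take out that side load and hand in.

```bash

python3 -m inch '[{"dx":0,"dy":-0.015,"dz":0,"wx":0,"wy":0,"wz":0,"claw":0},{"dx":0,"dy":0,"dz":0,"wx":0,"wy":0,"wz":0,"claw":0},{"dx":0,"dy":0,"dz":0,"wx":0,"wy":0,"wz":0,"claw":0},{"dx":0,"dy":0,"dz":0,"wx":0,"wy":0,"wz":0,"claw":0},{"dx":0,"dy":0,"dz":0,"wx":0,"wy":0,"wz":0,"claw":0}]' >/dev/null;python3 st.py
```

```text
t23.30 gx 14.2 gy 21.1 z 54.7 mm yaw-err 0.11 tilt [ 1.7978e+02 -5.0000e-02] F gx -0.2 gy -0.6 z 5.8 w 0.282 ff 35.0
```

```bash
python3 -c "
from bench import workorder
print(workorder.sign_off())"
```

```text
the job is handed in; nothing more can be done
None
```

I handed the job in at 23.3 s: by force and camera checks, the tile is flush in the corner, the guide is one hole along with the pin fully home and the knob still gripped, and all three bottles are standing (no verdict was returned).

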